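Push the carton row home on the feed rail and close the keeper

TASK

Only pushing with the fingers and picking nothing up, push the row of four cartons together along the feed rail until they sit tight against the end stop. Then push the keeper arm round on its hinge until it is fully closed across the channel behind them, and leave the cup, dropper bottle and tape roll where they stand.

Things in the scene. Friction and masses are not known exactly. Their poses are not given: they have to be found in the camera images.
- rail: fixed aluminium rail: straight channel 65 mm wide inside, floor top at z = 3 mm, walls 6 mm thick, 12 mm high, near end open. Origin on the worktop, on the centre line, under the back face of the last carton when the row is home. x runs along the channel to the end stop, z up. Floor from x = -136 mm to the stop's pad, face at x = +136 mm; stop 32 mm high. Place and angle change each time.
- stop_face (a point): middle of the pad's face on the rail's end stop, 12 mm above the worktop: carton 1's front face must come to it (its centre 17 mm short of it). Axes as the rail's.
- carton_1_center (a point): centre (half-way up) of the first carton of the row, nearest the end stop: closed light-blue and white box, 34 mm along the rail (x), 62 mm across (y), 18 mm tall, flat on the rail floor (centre 12 mm, top 21 mm above the worktop), 35 to 70 g. The four identical ones start as a touching row 35 to 60 mm short of the end stop.
- carton_2_center (a point): centre (half-way up) of the second carton: closed light-blue and white box, 34 mm along the rail (x), 62 mm across (y), 18 mm tall, flat on the rail floor (centre 12 mm, top 21 mm above the worktop), 35 to 70 g. The four identical ones start as a touching row 35 to 60 mm short of the end stop.
- carton_3_center (a point): centre (half-way up) of the third carton: closed light-blue and white box, 34 mm along the rail (x), 62 mm across (y), 18 mm tall, flat on the rail floor (centre 12 mm, top 21 mm above the worktop), 35 to 70 g. The four identical ones start as a touching row 35 to 60 mm short of the end stop.
- carton_4_center (a point): centre (half-way up) of the last carton, nearest the open end, the one to push on: closed light-blue and white box, 34 mm along the rail (x), 62 mm across (y), 18 mm tall, flat on the rail floor (centre 12 mm, top 21 mm above the worktop), 35 to 70 g. The four identical ones start as a touching row 35 to 60 mm short of the end stop.
- carton_1: the same carton 1; origin at the centre of its underside
- carton_2: the same carton 2; origin at the centre of its underside
- carton_3: the same carton 3; origin at the centre of its underside
- carton_4: the same carton 4; origin at the centre of its underside
- keeper (a joint): keeper arm's angle about its upright hinge beside the rail's right wall (looking to the stop). 0 = closed: straight across the channel behind the seated row, at a solid limit by its catch post. Grows as it opens, clear of the row: 1.57 = points back along the wall, away from the stop; limit 2.2. Starts at 1.5 to 2.1, stays where left (friction 0.03 N m, under 1 N at the arm).
- keeper_hinge (a point): hinge axis of the keeper arm at the arm's mid-height, 24.5 mm above the worktop; at x = -7, y = -47 mm of the rail. y axis along the arm to its free end. Arm: flat steel bar 6 mm thick (x), 20 mm tall, underside 14.5 mm above the worktop, so it passes over the walls but not over cartons; closed, its front face is 4 mm behind the seated row. 13 mm round boss on the hinge.
- keeper_tip (a point): round black end (10 mm across) of the keeper arm, 100 mm from the hinge, 24.5 mm above the worktop
- sample_cup_center (a point): bystander: round sample cup with white lid, 56 mm across, 58 mm tall; this point is its centre. Leave it alone.
- dropper_bottle_center (a point): bystander: brown dropper bottle with black cap, 33 mm across, 78 mm tall; this point is its centre. Leave it alone.
- tape_roll_center (a point): bystander: roll of tan tape lying flat, 96 mm across, 25 mm tall; this point is its centre. Leave it alone.
Not all that is in view belongs to the job. What is shaped like the carton_4 but purple is not meant.

How it is judged:
By the outcome, as a careful person would: the job done as asked, in the order asked, and still so for the second after the job is handed in, with the robot touching nothing.
It also fails if it takes over 45 s, if anything falls off the work surface, if the arm or the gripper's body presses on something with over 40 N, if the wrist force passes 120 N, or if a joint passes its speed limit or range.

ROBOT

A 7-joint arm with a two-finger parallel gripper is mounted at the origin on a cart in front of the work surface, level with it; the furniture and walls round the work are solid. World frame = base frame: x ahead of the robot, y to its left, z up, the work surface at z = 0. Lengths are in m, angles in rad, forces in N, time in s.
With the tool pointing down it reaches from about 0.4 to 0.85 m from the base axis. Payload 10.4 kg.
Tool frame: the origin (TCP) lies midway between the tips of the shut fingers; the grasp point (between the pads) lies 19 mm behind it (r.tcp_to_grasp is the z of the grasp point in the tool frame, in m); z points along the fingers, x is the direction in which the jaws open and shut, and the axes are right-handed (so a half turn about z gives the same grasp; the last joint's range is limited). The gripper opens to 87 mm and grips with 3 to 60 N. Pads are 19 mm wide; open, the fingers measure 117 mm over their backs; the gripper's body (75 mm by 190 mm) begins 51 mm behind the grasp point.
Start: joints at [-1.198, 0.332, -0.065, 1.46, 0.022, 1.35, -0.088], TCP at [0.241, 0.577, 0.223] pointing down, gripper open.
Joint ranges: [-2.6, 2.6], [-0.5, 2.12], [-1.47, 1.34], [0.16, 2.42], [-1.27, 4.41], [0.06, 2.06], [-2.6, 2.6]. Speed limits (rad/s): [2.22, 2.22, 2.79, 2.79, 3.14, 3.14, 3.14].

INTERFACE

Orientations are given as a unit quaternion [x, y, z, w].
In Python, from bench import r, camera, close_job gives the robot as it stands. The module is installed in compiled form; this text tells all that it offers.
- The arm moves only by the shell command python3 -m crank 'ROWS' [FORCE]. ROWS is JSON, a list of rows, each an object of numbers: "x", "y", "z": the shift along the tool's x, y, z scaled (see below); "ax", "ay", "az": the turn, a rotation vector about the tool's x, y, z scaled (see below); "claw": the closure, from -1 (fully open) to 1 (shut), so that 0 is half open. A call has exactly 5 rows; each row is the pose to reach, as a shift and turn from the pose commanded when the call began, along the tool's axes at that moment; what a row does not reach only later rows make up. The controller multiplies each number of a shift by 1 m and each number of a turn by 2 rad. A row lasts 1/12 s, in which the tool goes at most 41.7 mm and 7.16 degrees, less where a joint would pass 70% of its speed; a pose out of reach is approached as far as the arm can. A call with a number of a shift or a turn outside -1 to 1 is refused whole. A call with a gripper value outside its range is refused whole. The fingers move at their own pace and stop on an object; FORCE is the grip in N (left out, the last holds). Time passes only in rows, so rows that repeat a pose let the fingers close, or fill a call up. It gives the time, the measured TCP pose, the force and the opening at its end, in the units of the state.
- r.read_state(): the state, without advancing time (a new reading comes with each control period).
- camera(name): name is "scene" or "top" or "wrist"; returns a dict with "color" (384x512x3 uint8, blue, green, red), "fx", "fy", "cx", "cy" (pixels), "eye" and "orientation" of the camera in the world. Camera axes: x right, y down, z forward; pixel columns grow to the right and rows downward; lengths in m; the calibration is good to about 2 mm. A picture is of the moment at which its call begins. There is no depth.
- close_job(): hands the job in, once; it reports no verdict.
The state is a dict: "time": time; "joint_positions": joint angles; "joint_vel": joint speeds; "joint_torque": joint torques, N m; "ee_pos": TCP position; "eef_rot": TCP orientation; "ft_force": force on the tool from outside, world axes, zero at the start; "torque": the same for the moment, N m; "width": finger opening in m.
Only numpy, scipy, OpenCV 4.12 (cv2) and the standard library are available. Lean on these libraries where they do the work, as an engineer would, in place of code of your own. Each camera call takes 0.05 s, during which the arm holds its last target. There are 200 camera calls.

## Working session

There is one attempt and no reset: what is moved stays moved. The work goes in short steps, Python scripts to look and compute and a shell command to move; the robot and the scene stay as the last step left them, time stands still between calls to the robot, and variables do not carry over. Pictures are saved under pics/ and viewed, about 8 in all and at most 12, crops included, and the job is handed in when it is done.

```bash
mkdir -p pics; cat > h.py <<'E'
import numpy as np, cv2
from scipy.spatial.transform import Rotation as R
from bench import r, camera
def ray(c,u,v):
    d=R.from_quat(c["orientation"]).apply([(u-c["cx"])/c["fx"],(v-c["cy"])/c["fy"],1]); return np.array(c["eye"]),d
def px2w(c,u,v,z):
    e,d=ray(c,u,v); return e+d*(z-e[2])/d[2]
def w2px(c,p):
    q=R.from_quat(c["orientation"]).inv().apply(np.array(p)-c["eye"]); return c["cx"]+c["fx"]*q[0]/q[2], c["cy"]+c["fy"]*q[1]/q[2]
E
python3 - <<'E'
from h import *
for n in("top","scene"):
    c=camera(n); cv2.imwrite(f"pics/{n}0.png",c["color"]); print(n,c["eye"],c["orientation"],c["fx"],c["cx"],c["cy"])
s=r.read_state();print(s["time"],s["ee_pos"],s["eef_rot"],s["width"],s["ft_force"],r.tcp_to_grasp)
E
```

```text
top [ 0.28041821 -0.15280842  1.39924155] [ 0.70643518 -0.70224131  0.06224333 -0.0627076 ] 493.91542438889525 254.19698420191366 191.05032803604266
scene [-0.09146208 -1.0081069   1.12849465] [ 0.88182244 -0.28191675  0.11909421 -0.35878781] 449.4610604117823 251.33536599490532 190.17803965164637
0.1 [0.24080211 0.57635482 0.22183788] [ 8.32312401e-01  5.54306463e-01 -5.21358553e-04  3.73953059e-04] 0.08715964153397918 [1.47299021 1.55988685 0.1937997 ] -0.0187
```

View pics/top0.png

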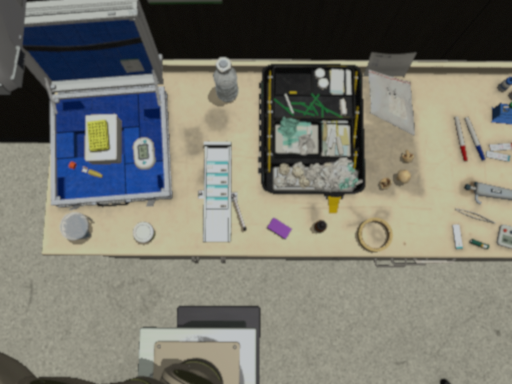

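View pics/scene0.png

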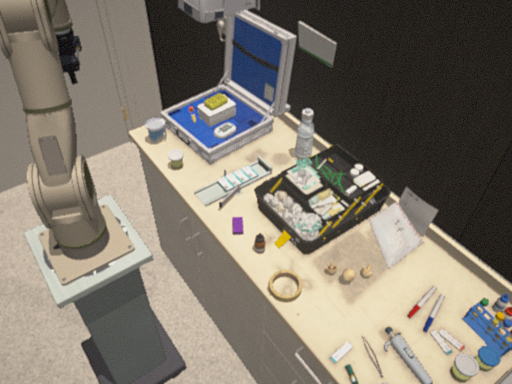

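Top picture: the rail runs up the image from its open end (217,241) to the stop (217,145). The cartons are blue and white (rows 155-210), and the keeper goes from the hinge (234,195) to the tip (243,229). The only lookalike is the purple box at (279,228), which isn't wanted. Cup (144,232), bottle (319,226) and tape (374,235) stand clear.

```bash
python3 - <<'E'
from h import *
c=camera("top"); np.save("pics/c.npy",c,allow_pickle=True)
im=c["color"][130:255,180:260]; im=cv2.resize(im,None,fx=4.8,fy=4.8,interpolation=cv2.INTER_CUBIC)
for i in range(0,130,10): cv2.putText(im,str(130+i),(0,int(i*4.8)+4),0,.35,(0,0,255))
for i in range(0,80,10): cv2.putText(im,str(180+i),(int(i*4.8)-8,595),0,.35,(0,0,255))
cv2.imwrite("pics/crop.png",im[:600])
E
```

```text
(no output)
```

View pics/crop.png

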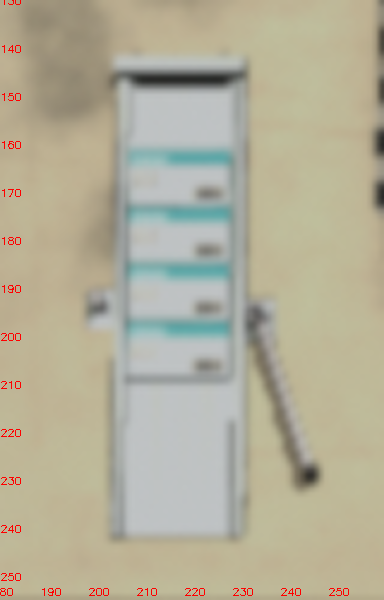

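```bash
python3 - <<'E'
from h import *
c=np.load("pics/c.npy",allow_pickle=True).item()
P=lambda X,Y,z:px2w(c,180+X/4.8,130+Y/4.8,z)
for n,a in dict(nearL=(111,538,.012),nearR=(242,538,.012),farL=(115,85,.012),farR=(245,85,.012),stopL=(113,56,.032),stopR=(246,56,.032),padtop=(180,76,.032),padbot=(180,87,.008),
 backL=(125,379,.021),backR=(231,377,.021),frL=(127,152,.021),frR=(232,152,.021),hinge=(256,316,.0345),tip=(309,475,.0345),catch=(98,307,.03)).items(): print(n,P(*a).round(4))
for n,(u,v,z) in dict(cup=(144,232,.058),jar=(76,227,.058),bot=(319,226,.078),purp=(279,228,.018)).items(): print(n,px2w(c,u,v,z).round(3))
E
```

```text
nearL [ 0.3824 -0.0089  0.012 ]
nearR [ 0.3828 -0.0854  0.012 ]
farL [ 0.6552 -0.0048  0.012 ]
farR [ 0.6557 -0.0833  0.012 ]
stopL [ 0.6677 -0.0053  0.032 ]
stopR [ 0.6681 -0.0846  0.032 ]
padtop [ 0.6556 -0.0455  0.032 ]
padbot [ 0.6553 -0.0437  0.008 ]
backL [ 0.4748 -0.0158  0.021 ]
backR [ 0.4764 -0.078   0.021 ]
frL [ 0.6116 -0.0139  0.021 ]
frR [ 0.6119 -0.0765  0.021 ]
hinge [ 0.5105 -0.0928  0.0345]
tip [ 0.4177 -0.1246  0.0345]
catch [5.16e-01 1.00e-04 3.00e-02]
cup [0.405 0.148 0.058]
jar [0.418 0.333 0.058]
bot [ 0.422 -0.326  0.078]
purp [ 0.423 -0.221  0.018]
```

Rail fit: the near end is at x=0.3826 and the pad face at 0.655, which is 272 mm apart as specified. The axis is within about 0.7° of world +x, and the home line sits at about (0.519, -0.0456). The row needs to move about 43.5 mm, and its front and back faces agree on that. The keeper measures 98 mm long and is open about 1.9 rad. I'll move over with the fingers shut and the jaw axis across the rail.

```bash
cat >> h.py <<'E'
def go(p,yaw=None):
    s=r.read_state(); q=R.from_quat(s["eef_rot"]); d=q.inv().apply(np.array(p)-s["ee_pos"]); print("shift",d.round(4),"at",s["ee_pos"].round(4),"t",s["time"])
    if yaw is not None:  # desired world angle of tool x, tool down
        a=np.radians(yaw); M=R.from_matrix(np.array([[np.cos(a),np.sin(a),0],[np.sin(a),-np.cos(a),0],[0,0,-1]]).T)
        print("turn/2",((q.inv()*M).as_rotvec()/2).round(4))
E
python3 -m crank '[{"x":-0.5,"y":0.417,"az":-0.203,"claw":1},{"x":-0.5,"y":0.417,"az":-0.203,"claw":1},{"x":-0.5,"y":0.417,"az":-0.203,"claw":1},{"x":-0.5,"y":0.417,"az":-0.203,"claw":1},{"x":-0.5,"y":0.417,"az":-0.203,"claw":1}]' 20
python3 -c "
from h import *;go([.432,-.0466,.2],90.6)"
```

```text
shift [-0.5011  0.4166  0.0225] at [0.2408 0.5764 0.2219] t 0.15
turn/2 [-1.000e-04  5.000e-04 -2.031e-01]schema error: expected keys x, y, z, ax, ay, az, claw
```

```bash
python3 -m crank '[{"x":-0.5,"y":0.417,"z":0,"ax":0,"ay":0,"az":-0.203,"claw":1},{"x":-0.5,"y":0.417,"z":0,"ax":0,"ay":0,"az":-0.203,"claw":1},{"x":-0.5,"y":0.417,"z":0,"ax":0,"ay":0,"az":-0.203,"claw":1},{"x":-0.5,"y":0.417,"z":0,"ax":0,"ay":0,"az":-0.203,"claw":1},{"x":-0.5,"y":0.417,"z":0,"ax":0,"ay":0,"az":-0.203,"claw":1}]' 20
python3 -c "
from h import *;go([.432,-.0466,.2],90.6)"
```

```text
time: 0.57
ee_pos: [0.3026, 0.3755, 0.2222]
eef_rot: [0.703, 0.712, -0.0, -0.0]
ft_force: [1.0, 0.5, 1.4]
width: 0.0616
shift [-0.4238  0.124   0.0222] at [0.3026 0.3755 0.2222] t 0.5667
turn/2 [-0.0001  0.      0.0012]
```

```bash
python3 -m crank '[{"x":-0.42,"y":0.124,"z":0,"ax":0,"ay":0,"az":0,"claw":1},{"x":-0.42,"y":0.124,"z":0,"ax":0,"ay":0,"az":0,"claw":1},{"x":-0.42,"y":0.124,"z":0,"ax":0,"ay":0,"az":0,"claw":1},{"x":-0.42,"y":0.124,"z":0,"ax":0,"ay":0,"az":0,"claw":1},{"x":-0.42,"y":0.124,"z":0,"ax":0,"ay":0,"az":0,"claw":1}]'
python3 -c "
from h import *;go([.432,-.0466,.1],90.6)"
```

```text
time: 0.98
ee_pos: [0.3634, 0.1764, 0.2225]
eef_rot: [0.703, 0.711, 0.0, -0.0]
ft_force: [0.8, 0.7, 0.8]
width: 0.0284
shift [-0.2237  0.0663  0.1224] at [0.3634 0.1764 0.2225] t 0.9833
turn/2 [ 0.     -0.0003 -0.0001]
```

```bash
python3 -m crank '[{"x":-0.224,"y":0.066,"z":0,"ax":0,"ay":0,"az":0,"claw":1},{"x":-0.224,"y":0.066,"z":0,"ax":0,"ay":0,"az":0,"claw":1},{"x":-0.224,"y":0.066,"z":0,"ax":0,"ay":0,"az":0,"claw":1},{"x":-0.224,"y":0.066,"z":0,"ax":0,"ay":0,"az":0,"claw":1},{"x":-0.224,"y":0.066,"z":0,"ax":0,"ay":0,"az":0,"claw":1}]'
python3 -m crank '[{"x":-0.026,"y":0,"z":0.02,"ax":0,"ay":0,"az":0,"claw":1},{"x":-0.026,"y":0,"z":0.06,"ax":0,"ay":0,"az":0,"claw":1},{"x":-0.026,"y":0,"z":0.09,"ax":0,"ay":0,"az":0,"claw":1},{"x":-0.026,"y":0,"z":0.12,"ax":0,"ay":0,"az":0,"claw":1},{"x":-0.026,"y":0,"z":0.12,"ax":0,"ay":0,"az":0,"claw":1}]'
python3 - <<'E'
from h import *
go([.432,-.0466,.009],90.6)
a=camera("wrist");b=camera("scene")
cv2.imwrite("pics/w1.png",np.hstack([cv2.resize(a["color"],(400,300)),cv2.resize(b["color"][130:250,160:320],(400,300))]))
E
```

```text
time: 1.4
ee_pos: [0.4243, -0.023, 0.2226]
eef_rot: [0.703, 0.711, 0.0, -0.0]
ft_force: [1.6, 0.3, 0.8]
width: 0.0015
time: 1.82
ee_pos: [0.4211, -0.0471, 0.0981]
eef_rot: [0.704, 0.711, -0.003, -0.002]
ft_force: [-0.2, -0.6, -0.7]
width: 0.0008
shift [0.0005 0.0116 0.089 ] at [ 0.4211 -0.0471  0.0981] t 1.8167
turn/2 [-0.0038  0.0007 -0.0003]
```

View pics/w1.png

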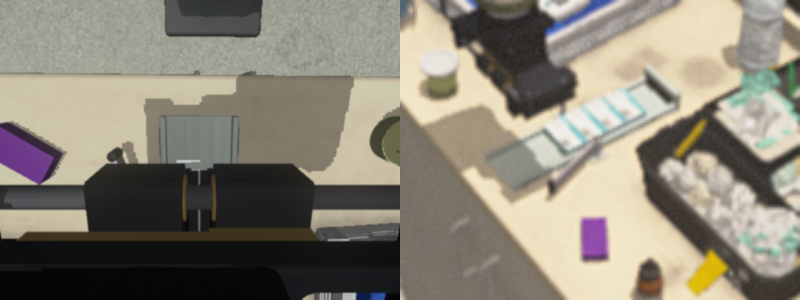

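The shut fingers are centred over the channel (wrist view, column 199 for both), behind the row and clear of the keeper. Next: go down behind carton 4.

```bash
python3 -m crank '[{"x":0,"y":0,"z":0.03,"ax":0,"ay":0,"az":0,"claw":1},{"x":0,"y":0,"z":0.06,"ax":0,"ay":0,"az":0,"claw":1},{"x":0,"y":0,"z":0.08,"ax":0,"ay":0,"az":0,"claw":1},{"x":0,"y":0,"z":0.09,"ax":0,"ay":0,"az":0,"claw":1},{"x":0,"y":0,"z":0.09,"ax":0,"ay":0,"az":0,"claw":1}]'
python3 -c "
from h import *;go([.462,-.0463,.01],90.6)"
```

```text
time: 2.33
ee_pos: [0.4247, -0.0465, 0.0125]
eef_rot: [0.703, 0.711, -0.0, -0.0]
ft_force: [0.5, 1.4, 0.0]
width: 0.0003
shift [-0.0002  0.0373  0.0025] at [ 0.4247 -0.0465  0.0125] t 2.3333
turn/2 [-0.0005  0.0001  0.0002]
```

```bash
python3 -m crank '[{"x":0,"y":0.015,"z":0.002,"ax":0,"ay":0,"az":0,"claw":1},{"x":0,"y":0.03,"z":0.002,"ax":0,"ay":0,"az":0,"claw":1},{"x":0,"y":0.04,"z":0.002,"ax":0,"ay":0,"az":0,"claw":1},{"x":0,"y":0.045,"z":0.002,"ax":0,"ay":0,"az":0,"claw":1},{"x":0,"y":0.05,"z":0.002,"ax":0,"ay":0,"az":0,"claw":1}]'
python3 -m crank '[{"x":0,"y":0.005,"z":0,"ax":0,"ay":0,"az":0,"claw":1},{"x":0,"y":0.01,"z":0,"ax":0,"ay":0,"az":0,"claw":1},{"x":0,"y":0.014,"z":0,"ax":0,"ay":0,"az":0,"claw":1},{"x":0,"y":0.018,"z":0,"ax":0,"ay":0,"az":0,"claw":1},{"x":0,"y":0.022,"z":0,"ax":0,"ay":0,"az":0,"claw":1}]'
python3 -c "
from h import *;go([.509,-.0457,.01],90.6)"
```

```text
time: 2.75
ee_pos: [0.4751, -0.0461, 0.0115]
eef_rot: [0.703, 0.711, 0.0, -0.0]
ft_force: [-4.1, 1.0, 2.1]
width: 0.0003
time: 3.17
ee_pos: [0.4968, -0.0461, 0.0105]
eef_rot: [0.704, 0.711, -0.0, -0.0]
ft_force: [-2.6, 0.4, 2.1]
width: 0.0003
shift [0.0002 0.0122 0.0005] at [ 0.4968 -0.0461  0.0105] t 3.1667
turn/2 [-0.0001 -0.     -0.0002]
```

Pushing at about 3 N. Now small steps to feel for the stop.

```bash
python3 -m crank '[{"x":0,"y":0.002,"z":0,"ax":0,"ay":0,"az":0,"claw":1},{"x":0,"y":0.004,"z":0,"ax":0,"ay":0,"az":0,"claw":1},{"x":0,"y":0.006,"z":0,"ax":0,"ay":0,"az":0,"claw":1},{"x":0,"y":0.007,"z":0,"ax":0,"ay":0,"az":0,"claw":1},{"x":0,"y":0.008,"z":0,"ax":0,"ay":0,"az":0,"claw":1}]'
python3 -m crank '[{"x":0,"y":0.0006,"z":0,"ax":0,"ay":0,"az":0,"claw":1},{"x":0,"y":0.0012,"z":0,"ax":0,"ay":0,"az":0,"claw":1},{"x":0,"y":0.0018,"z":0,"ax":0,"ay":0,"az":0,"claw":1},{"x":0,"y":0.0024,"z":0,"ax":0,"ay":0,"az":0,"claw":1},{"x":0,"y":0.003,"z":0,"ax":0,"ay":0,"az":0,"claw":1}]'
python3 - <<'E'
from h import *
c=camera("top"); im=cv2.resize(c["color"][130:255,180:260],None,fx=4.8,fy=4.8,interpolation=cv2.INTER_CUBIC)
b=camera("scene")["color"][140:230,180:290]
cv2.imwrite("pics/p2.png",np.hstack([im,cv2.resize(b,(416,600))[:im.shape[0]]]))
E
```

```text
time: 3.58
ee_pos: [0.5047, -0.046, 0.0105]
eef_rot: [0.704, 0.711, 0.0, 0.0]
ft_force: [-2.5, -0.6, 0.2]
width: 0.0008
time: 4.0
ee_pos: [0.5077, -0.0459, 0.0105]
eef_rot: [0.703, 0.711, 0.0, -0.0]
ft_force: [-1.4, -0.5, -1.5]
width: 0.0005
```

View pics/p2.png

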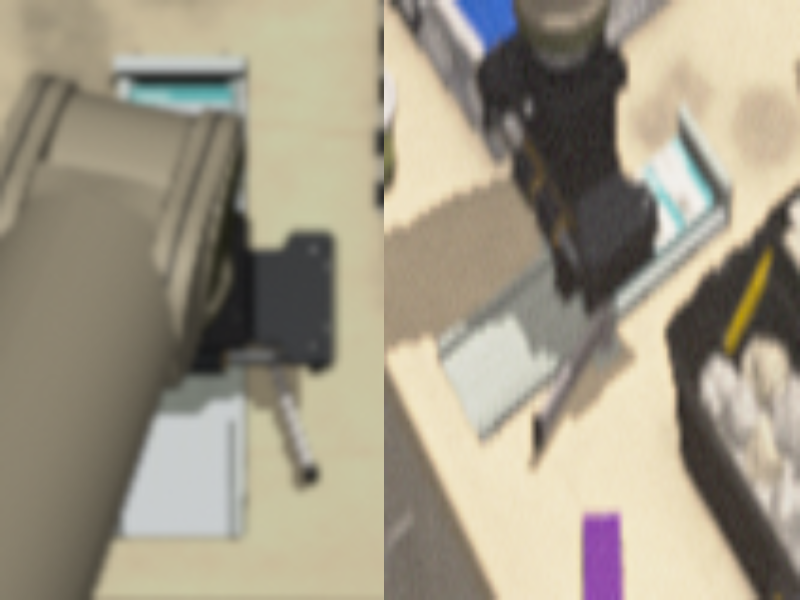

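The row is nearly home: carton 1's front edge is at crop row ~84 and the pad at ~76-86. There's no force rise yet, so I keep stepping.

```bash
python3 -m crank '[{"x":0,"y":0.0006,"z":0,"ax":0,"ay":0,"az":0,"claw":1},{"x":0,"y":0.0012,"z":0,"ax":0,"ay":0,"az":0,"claw":1},{"x":0,"y":0.0018,"z":0,"ax":0,"ay":0,"az":0,"claw":1},{"x":0,"y":0.002,"z":0,"ax":0,"ay":0,"az":0,"claw":1},{"x":0,"y":0.002,"z":0,"ax":0,"ay":0,"az":0,"claw":1}]'
```

```text
time: 4.52
ee_pos: [0.5097, -0.0459, 0.0105]
eef_rot: [0.703, 0.711, 0.0, -0.0]
ft_force: [-1.1, -0.3, -0.0]
width: 0.0003
```

```bash
python3 -m crank '[{"x":0,"y":0.0006,"z":0,"ax":0,"ay":0,"az":0,"claw":1},{"x":0,"y":0.0012,"z":0,"ax":0,"ay":0,"az":0,"claw":1},{"x":0,"y":0.0015,"z":0,"ax":0,"ay":0,"az":0,"claw":1},{"x":0,"y":0.0015,"z":0,"ax":0,"ay":0,"az":0,"claw":1},{"x":0,"y":0.0015,"z":0,"ax":0,"ay":0,"az":0,"claw":1}]'
```

```text
time: 4.93
ee_pos: [0.5112, -0.0458, 0.0105]
eef_rot: [0.703, 0.711, 0.0, 0.0]
ft_force: [-1.1, -0.1, -1.5]
width: 0.0007
```

```bash
python3 -m crank '[{"x":0,"y":0.0006,"z":0,"ax":0,"ay":0,"az":0,"claw":1},{"x":0,"y":0.0012,"z":0,"ax":0,"ay":0,"az":0,"claw":1},{"x":0,"y":0.0015,"z":0,"ax":0,"ay":0,"az":0,"claw":1},{"x":0,"y":0.0015,"z":0,"ax":0,"ay":0,"az":0,"claw":1},{"x":0,"y":0.0015,"z":0,"ax":0,"ay":0,"az":0,"claw":1}]'
```

```text
time: 5.35
ee_pos: [0.5113, -0.0459, 0.0103]
eef_rot: [0.704, 0.711, -0.001, -0.001]
ft_force: [-7.3, -0.1, 5.8]
width: 0.0005
```

Contact: the TCP stopped and the force rose to about 7 N. One firmer press to be sure it's tight, then back off.

```bash
python3 -m crank '[{"x":0,"y":0.0005,"z":0,"ax":0,"ay":0,"az":0,"claw":1},{"x":0,"y":0.001,"z":0,"ax":0,"ay":0,"az":0,"claw":1},{"x":0,"y":0.0015,"z":0,"ax":0,"ay":0,"az":0,"claw":1},{"x":0,"y":0.0015,"z":0,"ax":0,"ay":0,"az":0,"claw":1},{"x":0,"y":0.0015,"z":0,"ax":0,"ay":0,"az":0,"claw":1}]'
python3 -m crank '[{"x":0,"y":-0.004,"z":0,"ax":0,"ay":0,"az":0,"claw":1},{"x":0,"y":-0.015,"z":0,"ax":0,"ay":0,"az":0,"claw":1},{"x":0,"y":-0.04,"z":0,"ax":0,"ay":0,"az":0,"claw":1},{"x":0,"y":-0.08,"z":0,"ax":0,"ay":0,"az":0,"claw":1},{"x":0,"y":-0.11,"z":-0.01,"ax":0,"ay":0,"az":0,"claw":1}]'
```

```text
time: 5.77
ee_pos: [0.5113, -0.0459, 0.01]
eef_rot: [0.704, 0.711, -0.002, -0.002]
ft_force: [-13.3, 0.6, 10.6]
width: 0.0002
time: 6.18
ee_pos: [0.4012, -0.0472, 0.019]
eef_rot: [0.703, 0.711, -0.001, -0.001]
ft_force: [-1.4, -0.8, 0.8]
width: 0.0005
```

The row hit solid (position held at x=0.5113 while force went from 7 to 13 N) and the fingers are clear. Next I raise, go round outside the keeper, and work out the push path.

```bash
python3 -m crank '[{"x":0,"y":0,"z":-0.04,"ax":0,"ay":0,"az":0,"claw":1},{"x":0,"y":0,"z":-0.08,"ax":0,"ay":0,"az":0,"claw":1},{"x":-0.04,"y":0.015,"z":-0.08,"ax":0,"ay":0,"az":0,"claw":1},{"x":-0.08,"y":0.03,"z":-0.08,"ax":0,"ay":0,"az":0,"claw":1},{"x":-0.115,"y":0.045,"z":-0.08,"ax":0,"ay":0,"az":0,"claw":1}]'
python3 - <<'E'
from h import *
a=.01; H=np.array([.5125,-.0927])
Q=lambda v:np.array([[np.cos(a),-np.sin(a)],[np.sin(a),np.cos(a)]])@v
for t in (1.9,1.7,1.5,1.3,1.1,.9,.7,.5,.3,.15,0):
    rr=.065+.015*t/1.9; h=.003+.009*abs(np.cos(t))+.015*abs(np.sin(t))
    print(t,(H+Q(rr*np.array([-np.sin(t),np.cos(t)])-h*np.array([np.cos(t),np.sin(t)]))).round(4))
go([.446,-.158,.019],90.6)
c=camera("top"); im=cv2.resize(c["color"][130:255,180:290],None,fx=4.8,fy=4.8,interpolation=cv2.INTER_CUBIC)
cv2.imwrite("pics/p3.png",im)
E
```

```text
time: 6.6
ee_pos: [0.4522, -0.1628, 0.1026]
eef_rot: [0.703, 0.711, 0.003, 0.002]
ft_force: [0.7, 0.9, -0.8]
width: 0.0009
1.9 [ 0.4437 -0.1383]
1.7 [ 0.4375 -0.1224]
1.5 [ 0.4347 -0.1066]
1.3 [ 0.4347 -0.0925]
1.1 [ 0.4374 -0.0783]
0.9 [ 0.4431 -0.0645]
0.7 [ 0.4517 -0.052 ]
0.5 [ 0.4631 -0.0414]
0.3 [ 0.4767 -0.0334]
0.15 [ 0.488  -0.0296]
0 [ 0.4999 -0.0278]
shift [ 0.0048 -0.0066  0.0835] at [ 0.4522 -0.1628  0.1026] t 6.6
turn/2 [ 0.0032 -0.0007  0.0009]
```

View pics/p3.png

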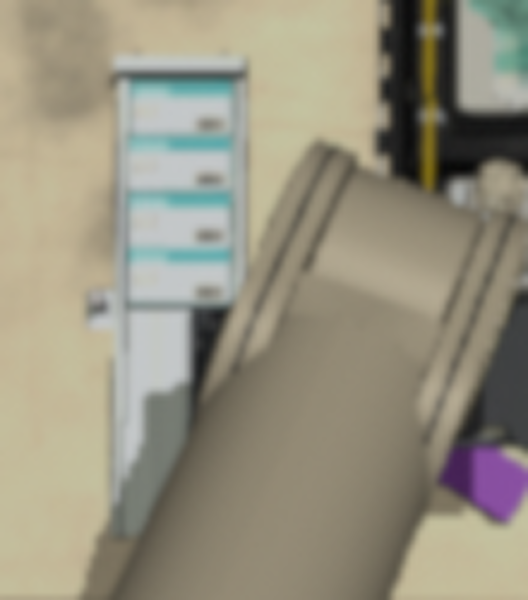

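The four cartons are tight against the stop (front edge at the pad, row 76; back edge at row 303) and touching each other. Purple box is clear of the path. Descend outside the keeper arm.

```bash
python3 -m crank '[{"x":0.003,"y":-0.006,"z":0.03,"ax":0,"ay":0,"az":0,"claw":1},{"x":0.003,"y":-0.006,"z":0.06,"ax":0,"ay":0,"az":0,"claw":1},{"x":0.003,"y":-0.006,"z":0.076,"ax":0,"ay":0,"az":0,"claw":1},{"x":0.003,"y":-0.006,"z":0.08,"ax":0,"ay":0,"az":0,"claw":1},{"x":0.003,"y":-0.006,"z":0.08,"ax":0,"ay":0,"az":0,"claw":1}]'
python3 -c "
from h import *;go([.4375,-.1224,.019],90.6)"
```

```text
time: 7.07
ee_pos: [0.4437, -0.1587, 0.0199]
eef_rot: [0.704, 0.711, -0.001, -0.0]
ft_force: [-0.7, 0.2, 0.7]
width: 0.0002
shift [ 0.0364 -0.0059  0.0009] at [ 0.4437 -0.1587  0.0199] t 7.0667
turn/2 [-0.0008  0.0002 -0.0003]
```

```bash
python3 -m crank '[{"x":0.012,"y":0,"z":0,"ax":0,"ay":0,"az":0,"claw":1},{"x":0.022,"y":0,"z":0,"ax":0,"ay":0,"az":0,"claw":1},{"x":0.032,"y":-0.004,"z":0,"ax":0,"ay":0,"az":0,"claw":1},{"x":0.042,"y":-0.008,"z":0,"ax":0,"ay":0,"az":0,"claw":1},{"x":0.052,"y":-0.009,"z":0,"ax":0,"ay":0,"az":0,"claw":1}]'
python3 -m crank '[{"x":0.007,"y":0,"z":0,"ax":0,"ay":0,"az":0,"claw":1},{"x":0.014,"y":0,"z":0,"ax":0,"ay":0,"az":0,"claw":1},{"x":0.021,"y":0.001,"z":0,"ax":0,"ay":0,"az":0,"claw":1},{"x":0.028,"y":0.003,"z":0,"ax":0,"ay":0,"az":0,"claw":1},{"x":0.035,"y":0.006,"z":0,"ax":0,"ay":0,"az":0,"claw":1}]'
python3 -c "
from h import *;go([.4431,-.0645,.019],90.6)"
```

```text
time: 7.48
ee_pos: [0.4356, -0.1064, 0.0221]
eef_rot: [0.704, 0.711, 0.001, 0.001]
ft_force: [-0.5, -0.0, -1.0]
width: 0.0002
time: 7.9
ee_pos: [0.4407, -0.0711, 0.0208]
eef_rot: [0.704, 0.711, 0.0, 0.0]
ft_force: [-0.3, -0.8, 1.4]
width: 0.0002
shift [0.0066 0.0024 0.0018] at [ 0.4407 -0.0711  0.0208] t 7.9
turn/2 [ 0.0002 -0.0001 -0.0003]
```

```bash
python3 - <<'E'
from h import *
a=camera("wrist");b=camera("scene")
cv2.imwrite("pics/p4.png",np.hstack([cv2.resize(a["color"],(400,300)),cv2.resize(b["color"][130:250,160:320],(400,300),interpolation=cv2.INTER_CUBIC)]))
E
```

```text
(no output)
```

View pics/p4.png

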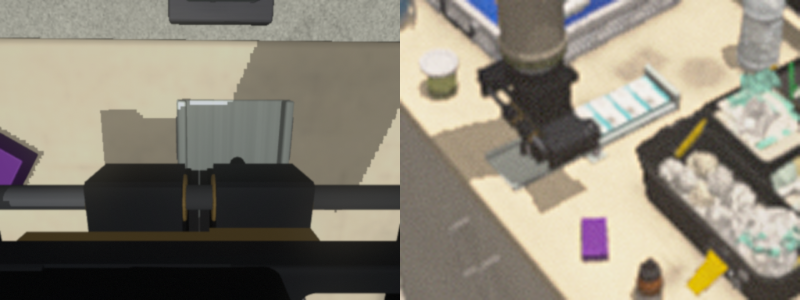

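The keeper is swinging with the fingers: its black tip is at (237,161) in the wrist view, just on the +y side of the fingers and over the channel. Carry on.

```bash
python3 -m crank '[{"x":0.007,"y":0.002,"z":0,"ax":0,"ay":0,"az":0,"claw":1},{"x":0.013,"y":0.006,"z":0,"ax":0,"ay":0,"az":0,"claw":1},{"x":0.019,"y":0.011,"z":0,"ax":0,"ay":0,"az":0,"claw":1},{"x":0.025,"y":0.017,"z":0,"ax":0,"ay":0,"az":0,"claw":1},{"x":0.03,"y":0.023,"z":0,"ax":0,"ay":0,"az":0,"claw":1}]'
python3 -m crank '[{"x":0.003,"y":0.005,"z":0,"ax":0,"ay":0,"az":0,"claw":1},{"x":0.006,"y":0.01,"z":0,"ax":0,"ay":0,"az":0,"claw":1},{"x":0.008,"y":0.015,"z":0,"ax":0,"ay":0,"az":0,"claw":1},{"x":0.01,"y":0.02,"z":0,"ax":0,"ay":0,"az":0,"claw":1},{"x":0.012,"y":0.025,"z":0,"ax":0,"ay":0,"az":0,"claw":1}]'
python3 -c "
from h import *;go([.4999,-.0278,.019],90.6)"
```

```text
time: 8.42
ee_pos: [0.4637, -0.0405, 0.0205]
eef_rot: [0.703, 0.711, 0.0, -0.0]
ft_force: [-0.2, -0.1, 0.3]
width: 0.0003
time: 8.83
ee_pos: [0.4884, -0.0291, 0.0205]
eef_rot: [0.704, 0.711, -0.0, -0.0]
ft_force: [-0.5, -0.5, -0.3]
width: 0.0005
shift [0.0012 0.0115 0.0015] at [ 0.4884 -0.0291  0.0205] t 8.8333
turn/2 [-0.      0.     -0.0003]
```

```bash
python3 -m crank '[{"x":0,"y":0.003,"z":0,"ax":0,"ay":0,"az":0,"claw":1},{"x":0.001,"y":0.006,"z":0,"ax":0,"ay":0,"az":0,"claw":1},{"x":0.001,"y":0.008,"z":0,"ax":0,"ay":0,"az":0,"claw":1},{"x":0.001,"y":0.01,"z":0,"ax":0,"ay":0,"az":0,"claw":1},{"x":0.001,"y":0.011,"z":0,"ax":0,"ay":0,"az":0,"claw":1}]'
python3 -m crank '[{"x":0,"y":0.0005,"z":0,"ax":0,"ay":0,"az":0,"claw":1},{"x":0,"y":0.001,"z":0,"ax":0,"ay":0,"az":0,"claw":1},{"x":0,"y":0.0015,"z":0,"ax":0,"ay":0,"az":0,"claw":1},{"x":0,"y":0.002,"z":0,"ax":0,"ay":0,"az":0,"claw":1},{"x":0,"y":0.002,"z":0,"ax":0,"ay":0,"az":0,"claw":1}]'
```

```text
time: 9.25
ee_pos: [0.4991, -0.028, 0.0205]
eef_rot: [0.704, 0.711, 0.0, -0.0]
ft_force: [-1.5, 0.4, 0.5]
width: 0.0004
time: 9.67
ee_pos: [0.5009, -0.028, 0.0205]
eef_rot: [0.704, 0.711, 0.0, -0.0]
ft_force: [-0.7, -0.6, -0.9]
width: 0.0003
```

```bash
python3 -m crank '[{"x":0,"y":0.0005,"z":0,"ax":0,"ay":0,"az":0,"claw":1},{"x":0,"y":0.001,"z":0,"ax":0,"ay":0,"az":0,"claw":1},{"x":0,"y":0.0015,"z":0,"ax":0,"ay":0,"az":0,"claw":1},{"x":0,"y":0.002,"z":0,"ax":0,"ay":0,"az":0,"claw":1},{"x":0,"y":0.002,"z":0,"ax":0,"ay":0,"az":0,"claw":1}]'
```

```text
time: 10.08
ee_pos: [0.5012, -0.028, 0.0202]
eef_rot: [0.704, 0.711, -0.001, -0.001]
ft_force: [-8.3, -0.3, 7.6]
width: 0.0007
```

The keeper is against its limit: TCP at 0.5012 against 0.5013 predicted, with 8 N. One more firm press, then retreat.

```bash
python3 -m crank '[{"x":0,"y":0.0005,"z":0,"ax":0,"ay":0,"az":0,"claw":1},{"x":0,"y":0.001,"z":0,"ax":0,"ay":0,"az":0,"claw":1},{"x":0,"y":0.0015,"z":0,"ax":0,"ay":0,"az":0,"claw":1},{"x":0,"y":0.0015,"z":0,"ax":0,"ay":0,"az":0,"claw":1},{"x":0,"y":0.0015,"z":0,"ax":0,"ay":0,"az":0,"claw":1}]'
python3 -m crank '[{"x":0,"y":-0.004,"z":0,"ax":0,"ay":0,"az":0,"claw":1},{"x":0,"y":-0.02,"z":0,"ax":0,"ay":0,"az":0,"claw":1},{"x":0,"y":-0.05,"z":0,"ax":0,"ay":0,"az":0,"claw":1},{"x":0,"y":-0.07,"z":-0.03,"ax":0,"ay":0,"az":0,"claw":1},{"x":0,"y":-0.08,"z":-0.07,"ax":0,"ay":0,"az":0,"claw":1}]'
python3 -m crank '[{"x":0,"y":0,"z":-0.04,"ax":0,"ay":0,"az":0,"claw":1},{"x":0,"y":0,"z":-0.08,"ax":0,"ay":0,"az":0,"claw":1},{"x":0.03,"y":-0.01,"z":-0.11,"ax":0,"ay":0,"az":0,"claw":1},{"x":0.07,"y":-0.02,"z":-0.11,"ax":0,"ay":0,"az":0,"claw":1},{"x":0.11,"y":-0.03,"z":-0.11,"ax":0,"ay":0,"az":0,"claw":1}]'
python3 -m crank '[{"x":0.04,"y":-0.01,"z":0,"ax":0,"ay":0,"az":0,"claw":1},{"x":0.08,"y":-0.02,"z":0,"ax":0,"ay":0,"az":0,"claw":1},{"x":0.12,"y":-0.03,"z":0,"ax":0,"ay":0,"az":0,"claw":1},{"x":0.16,"y":-0.04,"z":0,"ax":0,"ay":0,"az":0,"claw":1},{"x":0.2,"y":-0.05,"z":0,"ax":0,"ay":0,"az":0,"claw":1}]'
python3 - <<'E'
from h import *
c=camera("top"); np.save("pics/c2.npy",c,allow_pickle=True); b=camera("scene")["color"]
im=cv2.resize(c["color"][130:255,180:260],None,fx=4.8,fy=4.8,interpolation=cv2.INTER_CUBIC)
cv2.imwrite("pics/p5.png",np.hstack([im,cv2.resize(b[120:320,130:330],(416,600))]))
E
```

```text
time: 10.5
ee_pos: [0.5014, -0.028, 0.0199]
eef_rot: [0.704, 0.711, -0.002, -0.003]
ft_force: [-14.5, 0.6, 12.6]
width: 0.0004
time: 10.92
ee_pos: [0.42, -0.0296, 0.0884]
eef_rot: [0.704, 0.711, -0.003, -0.002]
ft_force: [-0.4, 1.4, 0.3]
width: 0.0006
time: 11.33
ee_pos: [0.3944, 0.0817, 0.2031]
eef_rot: [0.704, 0.71, 0.003, 0.001]
ft_force: [0.8, -0.3, 0.4]
width: 0.0004
time: 11.75
ee_pos: [0.3407, 0.2819, 0.2008]
eef_rot: [0.704, 0.711, 0.001, -0.0]
ft_force: [1.0, 0.5, 1.9]
width: 0.0004
```

View pics/p5.png

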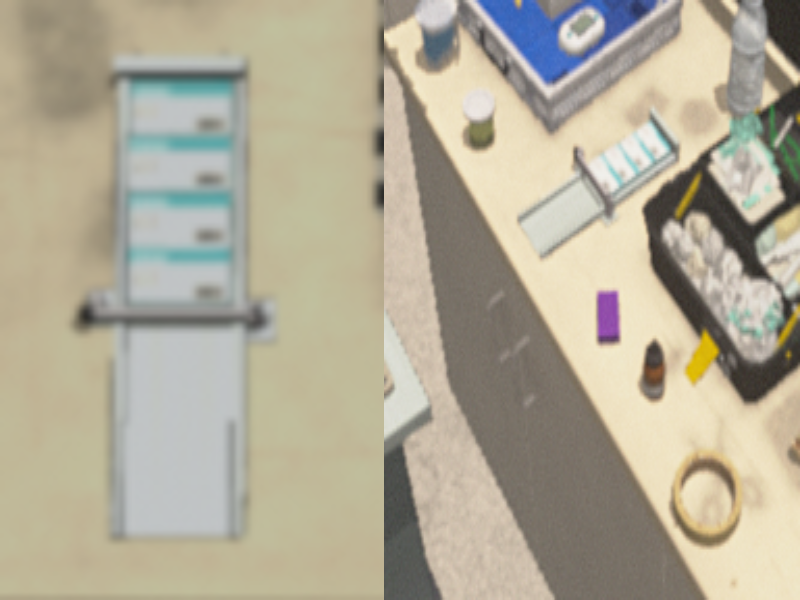

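The picture shows the keeper straight across, from (85,315) to (258,317), behind the tight row (rows 76-303). I'll do a quick pixel check of the bystanders, then hand in.

```bash
python3 - <<'E'
from h import *
from bench import close_job
a=np.load("pics/c.npy",allow_pickle=True).item()["color"];b=camera("top")["color"]
for n,(u,v,w) in dict(cup=(144,232,14),bottle=(319,226,11),tape=(374,235,20),purple=(279,228,15)).items():
    A,B=[i[v-w:v+w,u-w:u+w].astype(np.float32).mean(2) for i in(a,b)]
    print(n,np.round(cv2.phaseCorrelate(A,B)[0],2),np.abs(A-B).mean().round(1))
print(close_job())
E
```

```text
cup [-0.01 -0.02] 1.1
bottle [0.   0.04] 1.2
tape [-0.02  0.03] 1.0
purple [0.01 0.21] 1.0
the job is handed in; nothing more can be done
None
```

The four cartons are tight against the end stop and the keeper is fully closed behind them. I handed the job in with about 12 s used on the robot's clock.

- **Cartons:** with the fingers shut, I pushed the row about 43 mm along the rail. At the stop the position held at x = 0.511 m while the force rose from 7 to 13 N, and the top view shows all four touching with no gap at the pad.
- **Keeper:** I then swung the arm round from about 1.9 rad open. It met its limit with the TCP at 0.5012 m (0.5013 m predicted), and a firmer press to about 15 N moved it only 0.2 mm. The last pictures show it straight across the channel.
- **Bystanders:** the cup, bottle and tape roll shifted 0.04 pixels or less, so they did not move. The purple box showed a 0.21-pixel shift (about 0.6 mm). I take that as image noise, because the picture difference there was no larger than elsewhere and the robot's path stayed clear of it.

At hand-in the robot was raised clear and touching nothing. No check failed. My first move command was refused for missing keys and moved nothing.

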